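Unload the clamshell drill jig and clamp the block down

TASK

Press the red release button of the drill jig so that its lid springs fully open. Take the wooden block out by its two ends, set it down flat on the cork mat and let go, then take it again across its narrow width and lay it flat in the saddle of the clamping station, lengthwise between the two end walls. Let go and push the red toggle-clamp handle all the way down until it stays over centre and the pad holds the block; disturb nothing else on the bench.

Things in the scene. Friction and masses are not known exactly. Their poses are not given: they have to be found in the camera images.
- block_center (a point): centre of the loose pale maple block, 58 x 36 x 34 mm (x long, y narrow, z up when flat), 0.09 kg, two dark drilled holes in its top. It starts flat in the jig's nest under the closed lid, with its long axis along the jig's y.
- nest (a point): middle of the jig's nest floor, under the block at the start, 18 mm above the bench; axes as the jig's: -x to the red button, +x to the lid hinge, z up. Walls 10 mm thick stand 2.5 mm off the block's two long faces and rise 16 mm above this floor, so the block can be taken only by its two free ends (58 mm apart, along y). The base plate lies 8 mm below this floor and reaches 48 mm to either side.
- button_top (a point): middle of the top of the jig's red release button, 24 mm (x) by 34 mm (y), about 42 mm above the bench; axes as the jig's. It lies 86.5 mm to -x of the nest's middle, on a spring rocker hinged 26 mm nearer to the lid. Pressed straight down about 3 mm (about 3 N) it unlatches the lid; its stop is at 6.6 mm, about 4 N.
- lid (a joint): angle of the jig's blue-framed clear lid: 0 shut and latched, grows as it opens; spring-driven and damped, it takes 1 to 2 s to rise to its stop at 1.85 rad, where it stands up beyond the hinge, leaning away, and stays.
- mat_top (a point): middle of the top of the cork mat, 110 x 110 mm, 4 mm above the bench, fixed; z up.
- saddle (a point): middle of the saddle floor of the clamping station, on which the block must lie, 18 mm above the bench. x is the direction for the block's long axis (either way round), pointing to the toggle clamp; z up. End walls at x = -32.5 and +32.5 mm (65 mm apart), 12 mm high, with outward-leaning lead-ins to 22 mm, 34 mm wide in y; the long sides are open for the fingers.
- handle (a joint): angle of the toggle clamp's red handle: 0 open (handle pointing up and away from the saddle, 0.85 rad above level), grows as it is pushed down; its stop is at 0.99 rad (0.14 rad below level). The clamp arm swings down over the block as it goes; the dead point is at 0.92 rad and beyond it the handle stays down. Friction about 1 N at the grip, up to about 5 N near the dead point.
- handle_pivot (a point): pivot of the toggle handle, 102 mm to +x of the saddle's middle, 41 mm above the bench; the pivot axis is the saddle's y. (Its attitude turns with the handle.)
- handle_grip (a point): point on the upper face of the toggle handle's red grip, 85 mm from the pivot along the handle and 6.5 mm off its middle line; moves with the handle. The grip is 20 mm wide and 13 mm thick and ends 105 mm from the pivot; it is to be pushed down from above along an arc about the pivot.
- brass_nut: brass hose nut, 29 mm wide, 16 mm high, loose on the bench; bystander; origin at its underside.
- sanding_block: cork sanding block, 62 x 90 x 34 mm, loose on the bench; bystander; origin at its underside.
- pad: the toggle clamp's spring-loaded rubber pad, 16 mm across, on the clamp arm's end; with the clamp shut it presses on the middle of the block's top with 2 to 9 N.
- mat: the cork mat itself; origin at the middle of its underside.
- block: the maple block; origin at the middle of its underside, axes as for block_center.
- jig: the fixed drill jig, dark base 176 x 96 mm; origin on the bench, 30 mm to -x of the nest's middle. The lid's hinge axis is parallel to y, 64 mm to +x of the nest's middle, 60 mm above the bench; the shut lid reaches 121 mm to -x from it, 72 mm wide, 8 mm thick, 4 mm above the block.
- station: the fixed clamping station, plywood base 168 x 90 x 10 mm; origin on the bench, 55 mm to +x of the saddle's middle, axes as the saddle's. The open toggle clamp stands from 68 mm to +x of the saddle's middle onward, its raised arm at about 90 mm reaching about 160 mm above the bench.
- pine_block: pine offcut, 45 x 135 x 34 mm, loose on the bench; bystander; origin at its underside.

How it is judged:
On the way, in this order (a step that is already met when the one before it is completed fails the run):
1. the jig's lid has sprung open to its stop (value of joint lid above 1.75 rad), for 0.2 s.
2. the block lies flat on the cork mat, let go (contact force between block and mat above 0.2 N and contact force between block and the fingers below 0.1 N and angle between block_center's own z axis and vertical below 0.1 rad and horizontal distance between block_center and mat_top below 0.055 m), for 0.2 s.
3. the block lies flat in the saddle between the end walls, let go, before the clamp is shut (horizontal distance between block_center and saddle below 0.01 m and z of block_center in the frame of saddle below 0.0195 m and angle between the x axis of block_center and the x axis of saddle, either way round below 0.15 rad and contact force between block and the fingers below 0.1 N and value of joint handle below 0.4 rad), for 0.2 s.
At the end, for the whole second after the job is handed in: Toggle handle down past its dead point (over 0.94 rad), its pad pressing on the block with over 1 N; block at rest and flat in the saddle, centre within 10 mm of the saddle's middle, long axis within 0.15 rad of the saddle's x, either way round; jig lid open at its stop (over 1.75 rad) (value of joint handle above 0.94 rad and contact force between pad and block above 1 N and horizontal distance between block_center and saddle below 0.01 m and z of block_center in the frame of saddle between 0.014 and 0.0195 m and angle between the x axis of block_center and the x axis of saddle, either way round below 0.15 rad and angle between block_center's own z axis and vertical below 0.06 rad and value of joint lid above 1.75 rad and linear speed of block below 0.01 m/s); the robot touches nothing.
It fails at once if a bystander (brass nut, pine offcut or sanding block) is moved by more than 20 mm (distance of any of brass_nut, pine_block, sanding_block from where it was at the start of the episode above 0.02 m).
It also fails if it takes over 67 s, if anything falls off the work surface, if the arm or the gripper's body presses on something with over 40 N, if the wrist force passes 120 N, or if a joint passes its speed limit or range.

ROBOT

A 6-joint arm with a two-finger parallel gripper is mounted at the origin on a cart in front of the work surface, level with it; the furniture and walls round the work are solid. World frame = base frame: x ahead of the robot, y to its left, z up, the work surface at z = 0. Lengths are in m, angles in rad, forces in N, time in s.
With the tool pointing down it reaches from about 0.275 to 0.75 m from the base axis. Payload 10.2 kg.
Tool frame: the origin (TCP) lies midway between the tips of the shut fingers; the grasp point (between the pads) lies 19 mm behind it (env.hold_point_z is the distance from the TCP to the grasp point, in m); z points along the fingers, y is the line along which they close (so a half turn about z gives the same grasp; the last joint's range is limited). The gripper opens to 85 mm and grips with 20 to 120 N. Pads are 22 mm wide; open, the fingers measure 114 mm over their backs; the gripper's body (76 mm by 85 mm) begins 54 mm behind the grasp point. The pads swing forward as they close: fully open they stand 13 mm farther back than shut.
Start: joints at [1.02, 0.313, 1.498, -0, 1.331, -0.223], TCP at [0.169, 0.497, 0.231] pointing down, gripper open.
Joint ranges: [-2.94, 2.94], [-0.97, 2.17], [0.19, 2.56], [-1.23, 4.37], [0.02, 3.11], [-2.88, 2.88]. Speed limits (rad/s): [2.39, 2.39, 3.01, 3.14, 3.14, 3.14].

INTERFACE

Orientations are given as a unit quaternion [x, y, z, w].
In Python, from bench import env, kinematics, monitor, eyes, job gives the robot as it stands. The module is installed in compiled form; this text tells all that it offers. Calls block until the motion is done:
- env.reach(position, orientation): joint-space move of the TCP to a pose.
- env.movel(position, velocity=0.15, frame=None, guard=None): straight line of the TCP; frame=None keeps the orientation; velocity is the mean speed in m/s. With guard (N) it stops when the force on the tool has changed by that much, and returns True; else False.
- env.set_joints(angles): joint-space move.
- env.release() and env.close_gripper(effort=None): open the fingers fully, or close them until they stop; effort is the grip in N (None keeps the last).
- env.hold(seconds).
- kinematics.ik(position, orientation): joint angles nearest the present ones, or None.
- monitor.sense(): the state.
- eyes.grab_frame(name): name is "scene" or "top"; returns a dict with "frame" (400x640x3 uint8, red, green, blue), "mtx" (3x3 intrinsics, pixels), "view" (4x4, takes a point from world to camera coordinates). Camera axes: x right, y down, z forward; pixel columns grow to the right and rows downward; lengths in m; the calibration is good to about 2 mm. A picture is of the moment at which its call begins. There is no depth.
A pose or a line that the arm cannot do raises env.MotionError and nothing moves.
- job.hand_in(): hands the job in; it is judged then, once.
The state is a dict: "clock": time; "joints": joint angles; "qvel": joint speeds; "joint_efforts": joint torques, N m; "position": TCP position; "ee_rot": TCP orientation; "contact_force": force on the tool from outside, world axes, zero at the start; "ft_torque": the same for the moment, N m; "finger_gap": opening from 0.0 (shut) to 1.0 (fully open); "gripper_force": force on a finger pad.
Only numpy, scipy, OpenCV 4.12 (cv2) and the standard library are available. Lean on these libraries where they do the work, as an engineer would, in place of code of your own. Each camera call takes 0.05 s, during which the arm holds its last target. There are 200 camera calls.

## Working session

There is one attempt and no reset: what is moved stays moved. The work goes in short steps, each a Python script; the robot and the scene stay as the last script left them, time stands still between calls to the robot, and variables do not carry over. Pictures are saved under pics/ and viewed, at most 13 in all, crops included, and the job is handed in when it is done.

```bash
mkdir -p pics
cat > h.py <<'E'
from bench import env, kinematics, monitor, eyes, job
import numpy as np, cv2
from scipy.spatial.transform import Rotation as R
def snap(name,out,crop=None,s=1):
    d=eyes.grab_frame(name); f=d["frame"][:,:,::-1]
    np.savez(f"pics/{name}_cal.npz",m=d["mtx"],v=d["view"])
    cv2.imwrite("pics/full_"+out,f)
    if crop: x0,y0,x1,y1=crop; f=f[y0:y1,x0:x1]
    cv2.imwrite("pics/"+out,cv2.resize(f,None,fx=s,fy=s,interpolation=cv2.INTER_CUBIC))
def cal(name):
    c=np.load(f"pics/{name}_cal.npz"); return c["m"],c["v"]
def ray(name,px,z):
    m,v=cal(name); d=v[:3,:3].T@np.linalg.solve(m,[px[0],px[1],1]); o=-v[:3,:3].T@v[:3,3]
    return o+d*(z-o[2])/d[2]
def proj(name,p):
    m,v=cal(name); c=v[:3,:3]@np.asarray(p)+v[:3,3]; c=m@c; return c[:2]/c[2]
def down(yaw): # tool y axis at world angle yaw (closing line), z down
    y=np.array([np.cos(yaw),np.sin(yaw),0]); z=np.array([0,0,-1.]); x=np.cross(y,z)
    return R.from_matrix(np.c_[x,y,z]).as_quat()
E
python3 - <<'E'
from h import *
snap("top","t1.png",None,1.25); snap("scene","s1.png",None,1.25)
for n in("top","scene"):
    m,v=cal(n); print(n,m[0,0],-v[:3,:3].T@v[:3,3], v[:3,:3].round(2).tolist())
print(monitor.sense()["clock"], env.hold_point_z)
E
```

```text
top 463.9199820464965 [ 0.34827739 -0.08807232  1.33318844] [[0.03, -1.0, 0.0], [-0.98, -0.03, -0.17], [0.17, 0.0, -0.98]]
scene 470.4394406154367 [-0.07403157 -0.85859588  0.80609037] [[0.78, -0.63, -0.01], [-0.36, -0.43, -0.83], [0.52, 0.65, -0.56]]
0.1 0.0187
```

View pics/t1.png

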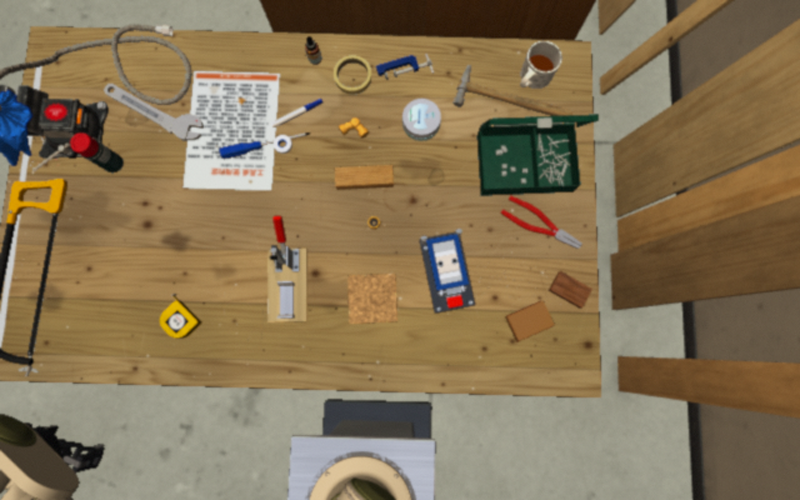

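View pics/s1.png

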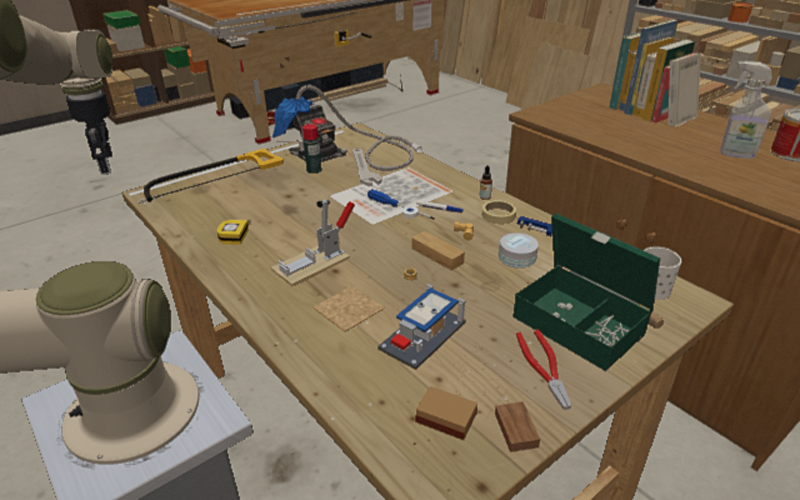

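The top view (at 1.25×) shows the station around (287,285), mat (372,298), nut (374,222), jig (447,270) with its button at (454,301), pine (363,177) and sanding block (530,320). Next I'll enlarge the working area.

Run:
```python
import cv2
f=cv2.imread("pics/full_t1.png")[165:270,200:395]
cv2.imwrite("pics/t1c.png",cv2.resize(f,None,fx=4,fy=4,interpolation=cv2.INTER_CUBIC))
f=cv2.imread("pics/full_s1.png")[150:300,210:390]
cv2.imwrite("pics/s1c.png",cv2.resize(f,None,fx=4,fy=4,interpolation=cv2.INTER_CUBIC))
```

```text
(no output)
```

View pics/t1c.png

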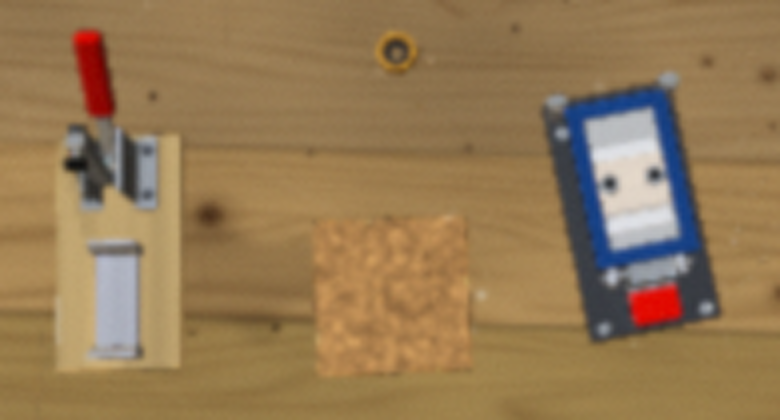

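View pics/s1c.png

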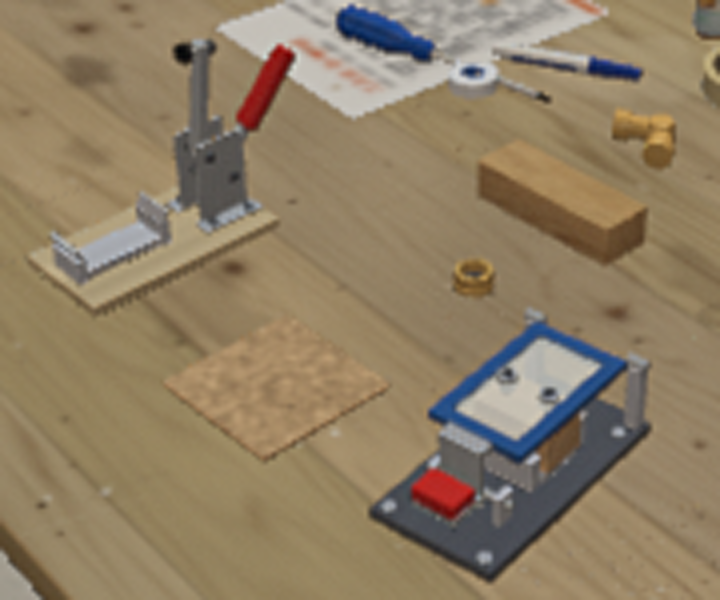

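In the 4× top crop, the button centre is at (656,305), the block holes at (610,183) and (654,174), and the mat corners at (313,219) to (470,371). The station base corners are (182,135), (180,370) and (57,368). The scene crop agrees: lid shut, clamp open. I'll fit the poses to these points.

```bash
cat > fit.py <<'E'
from h import *
from scipy.optimize import least_squares
def T(c): return (np.array(c)+.5)/4-.5+[200,165]
def S(c): return (np.array(c)+.5)/4-.5+[210,150]
def fit(obs,x0):
    def w(p,l):
        c,s=np.cos(p[2]),np.sin(p[2]); return [p[0]+c*l[0]-s*l[1],p[1]+s*l[0]+c*l[1],l[2]]
    f=lambda p:np.concatenate([proj(n,w(p,l))-px for n,l,px in obs])
    r=least_squares(f,x0,loss="soft_l1"); print(r.x.round(4)); print(r.fun.reshape(-1,2).round(1).tolist()); return r.x
t="top";s="scene"
# jig about nest; lid top 64, base plate top 10
jig=[(t,(-86.5,0,42),T((656,305))),(t,(-118,48,10),T((592,342))),(t,(-118,-48,10),T((719,315))),
 (t,(-57,36,64),T((597,268))),(t,(-57,-36,64),T((699,252))),(t,(0,0,52),T((632,178.5))),(t,(58,48,10),T((545,107))),
 (s,(-118,48,10),S((371,513))),(s,(-118,-48,10),S((490,580))),(s,(58,-48,10),S((650,430))),(s,(-86.5,0,42),S((442,488))),
 (s,(-57,36,64),S((431,412))),(s,(-57,-36,64),S((518,452)))]
st=[(t,(-29,-45,10),T((180,370))),(t,(-29,45,10),T((57,368))),(t,(139,-45,10),T((182,135))),
 (t,(0,0,18),T((117,300))),
 (s,(-29,45,10),S((30,258))),(s,(-29,-45,10),S((95,308))),(s,(139,-45,10),S((278,217)))]
mat=[(t,(-55,55,4),T((317,375))),(t,(-55,-55,4),T((470,371))),(t,(55,55,4),T((313,219))),(t,(55,-55,4),T((468,215))),
 (s,(-55,55,4),S((165,382))),(s,(-55,-55,4),S((266,458))),(s,(55,-55,4),S((388,385)))]
for o,x0 in((jig,[.4,-.25,.1]),(st,[.4,.2,0]),(mat,[.4,0,0])):
    fit([(n,np.array(l)/1000,p) for n,l,p in o],x0)
print(ray(t,T((397,51)),.016), ray(t,T((632,178.5)),.052))
E
python3 fit.py
```

```text
[ 0.542  -0.1748  0.2091]
[[-0.5, -1.7], [0.1, 4.0], [1.5, 4.6], [-0.1, -1.3], [0.1, -2.0], [-0.2, -0.9], [0.4, 2.6], [-4.0, 0.3], [-3.0, 1.1], [-1.0, 0.3], [1.4, -1.8], [0.3, -2.0], [1.9, 0.1]]
[0.4287 0.1839 0.0551]
[[0.7, -0.8], [-0.4, 0.6], [0.3, -0.5], [0.0, 6.7], [-0.7, -1.2], [-0.0, -0.4], [0.9, -0.1]]
[ 0.4579 -0.0088  0.0624]
[[0.0, -0.1], [0.5, -0.4], [0.4, 0.5], [-0.2, 0.2], [-0.4, -0.7], [-0.6, -0.0], [1.1, -0.3]]
[ 0.63368634 -0.00595895  0.016     ] [ 0.53961613 -0.1755148   0.052     ]
```

```bash
cat >> fit.py <<'E'
print("---- base x offset left free")
def fit2(obs,x0):
    def w(p,l,b):
        l=np.array(l)/1000; l[0]+=p[3]*b
        c,s=np.cos(p[2]),np.sin(p[2]); return [p[0]+c*l[0]-s*l[1],p[1]+s*l[0]+c*l[1],l[2]]
    f=lambda p:np.concatenate([proj(n,w(p,l,l[2]==10))-px for n,l,px in obs])
    r=least_squares(f,list(x0)+[0],loss="soft_l1"); print(r.x.round(4)); print(r.fun.reshape(-1,2).round(1).tolist())
fit2(jig,[.54,-.17,.2])
# saddle: floor centre plus wall tops (z 40, lead-ins ~x=+-37)
st2=[o for o in st if o[1][2]==10]+[(t,(-36,17,38),T((90,354))),(t,(-36,-17,38),T((140,354))),(t,(36,17,38),T((88,243))),(t,(36,-17,38),T((140,243))),
 (s,(-36,17,40),S((53,233))),(s,(36,-17,40),S((168,215)))]
fit2(st2,[.45,.18,.05])
E
python3 fit.py | sed -n '/----/,$p'
```

```text
---- base x offset left free
[ 0.5376 -0.1759  0.2165  0.0139]
[[0.1, -0.1], [-0.2, 0.8], [1.1, 1.2], [0.4, 0.4], [0.6, -0.5], [0.1, 0.7], [-0.3, -0.3], [-1.3, -1.4], [-0.2, -1.0], [1.0, -1.7], [0.5, -0.6], [-0.8, -0.9], [1.0, 1.1]]
[ 0.4464  0.1834  0.0611 -0.0188]
[[1.3, -0.5], [0.2, 1.1], [0.6, -0.2], [-0.8, -0.8], [0.0, 0.0], [0.8, 0.1], [-0.3, -0.5], [-0.5, -0.9], [0.3, 1.5], [-0.5, 1.1], [0.8, -0.5], [-0.7, -0.8]]
```

```bash
cat >> h.py <<'E'
nest=np.array([.5376,-.1759]); jy=.2165; sad=np.array([.4464,.1834]); sy=.0611; mat=np.array([.4579,-.0088]); my=.062
def loc(o,yaw,x,y=0): return o+np.array([np.cos(yaw)*x-np.sin(yaw)*y,np.sin(yaw)*x+np.cos(yaw)*y])
def tilt(yawx,a,sgn=1): # tool z leans toward direction yawx by a; fingers close across it
    h=np.array([np.cos(yawx),np.sin(yawx),0]); z=np.array([0,0,-1.])*np.cos(a)+h*np.sin(a)
    y=sgn*np.cross([0,0,1],h); return R.from_matrix(np.c_[np.cross(y,z),y,z]).as_quat()
def st(): 
    s=monitor.sense(); print("t",round(s["clock"],2),"p",np.round(s["position"],4),"F",np.round(s["contact_force"],1),"gap",round(s["finger_gap"],3),"gf",round(s["gripper_force"],1),"j6",round(s["joints"][5],2))
E
python3 - <<'E'
from h import *
b=loc(nest,jy,-88.5/1000)
qs=[tilt(jy,.4,s) for s in(1,-1)]
ks=[kinematics.ik([*b,.12],q) for q in qs]; print(ks)
j=np.array(monitor.sense()["joints"]); 
q=qs[int(np.argmin([np.abs(k-j).max() if k is not None else 99 for k in ks]))]
env.reach([*b,.14],q); st()
env.close_gripper(20); st()
env.movel([*b,.05],.15); st()
print(env.movel([*b,.0365],.03,guard=12)); st()
c=loc(nest,jy,-.13)
env.movel([*c,.15],.2); st()
env.release(); env.hold(.6); st()
snap("top","t2.png",(280,150,400,260),5)
E
```

```text
[None, array([-0.83244818,  0.24361511,  1.97883718,  0.50229999,  0.77707602,
        0.18482793])]
t 2.76 p [ 0.4514 -0.1945  0.1401] F [1.2 0.6 0.1] gap 1.001 gf 0.0 j6 0.22
t 3.52 p [ 0.4512 -0.1949  0.14  ] F [ 0.3  0.9 -0. ] gap -0.003 gf 0.0 j6 0.22
t 4.28 p [ 0.4515 -0.1952  0.0506] F [-0.2 -0.1 -0. ] gap -0.002 gf 0.0 j6 0.02
False
t 4.88 p [ 0.451  -0.1952  0.0363] F [-4.9 -2.5  4.1] gap 0.002 gf 2.5 j6 -0.02
t 5.63 p [ 0.4105 -0.2034  0.1491] F [ 0.4  1.5 -0.5] gap -0.001 gf 0.0 j6 0.13
t 7.02 p [ 0.4106 -0.2038  0.15  ] F [ 0.  -0.1  0.1] gap 0.998 gf 0.0 j6 0.13
```

View pics/t2.png

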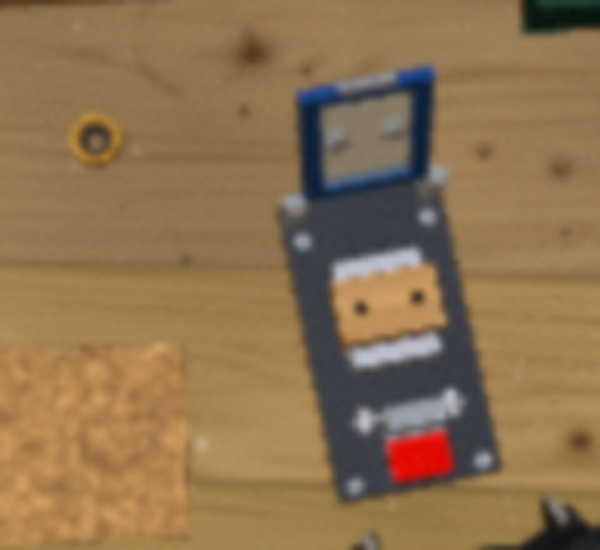

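The lid is standing open past its hinge. The block is in the nest with its holes at (360,308) and (417,297) and its middle at about (388.5,302.5). Next I'll grasp it by its ends.

Run:
```python
from h import *
c=ray("top",(np.array([388.5,302.5])+.5)/5-.5+[280,150],.052)[:2]; print(c)
n=(nest+c)/2
j=np.array(monitor.sense()["joints"])
def best(p,yaws):
    o=[(np.abs(k-j).max(),y) for y in yaws for k in [kinematics.ik(p,down(y))] if k is not None]; print(o); return min(o)[1]
y=best([*n,.15],[jy+np.pi/2,jy-np.pi/2])
env.reach([*n,.15],down(y)); st()
env.movel([*n,.07],.15)
print(env.movel([*n,.018],.08,guard=12)); st()
env.close_gripper(40); st()
print(env.movel([*n,.13],.12)); st()
snap("scene","s2.png",(260,130,400,270),4)
```

```text
[ 0.53719444 -0.17464625]
[(np.float64(2.444625542264951), 1.7872963267948965), (np.float64(0.6969671113248419), -1.3542963267948966)]
t 7.78 p [ 0.5372 -0.1749  0.1495] F [ 0.2 -0.9 -0.5] gap 1.0 gf 0.0 j6 0.83
False
t 9.26 p [ 0.5377 -0.1754  0.0184] F [-0.3  0.4  0.8] gap 1.003 gf 0.0 j6 0.83
t 9.63 p [ 0.5377 -0.1755  0.0186] F [-0.7  0.2  5.5] gap 0.67 gf 43.9 j6 0.83
False
t 10.72 p [ 0.537  -0.1751  0.1292] F [-0.5 -1.2 -0.4] gap 0.677 gf 43.3 j6 0.83
```

View pics/s2.png

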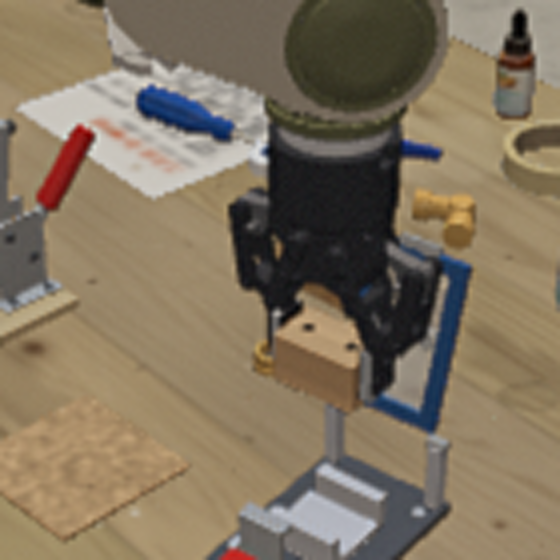

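The block is held level by its two ends, clear of the jig. I'll set it on the mat with its long axis along x.

Run:
```python
from h import *
j=np.array(monitor.sense()["joints"])
o=[(np.abs(k[5]),y) for y in(my,my+np.pi) for k in [kinematics.ik([*mat,.12],down(y))] if k is not None]; print(o)
y=min(o)[1]
env.reach([*mat,.11],down(y)); st()
env.movel([*mat,.03],.12)
print(env.movel([*mat,.0035],.03,guard=4)); st()
env.release(); env.hold(.3); st()
env.movel([*mat,.12],.2)
# step aside (towards the robot's front) to bare the view
env.reach([.33,-.0,.2],down(y+np.pi/2 if y<1 and o[0][0]<0 else y-np.pi/2 if y>1 else y+np.pi/2)); st()
snap("top","t3.png",(205,190,335,270),6)
```

```text
[(np.float64(0.3379660771731694), 0.062), (np.float64(2.803626576416624), 3.203592653589793)]
t 11.85 p [ 0.4583 -0.0092  0.11  ] F [ 0.3  0.2 -0.7] gap 0.671 gf 43.2 j6 -0.34
True
t 13.47 p [ 0.4577 -0.0088  0.0046] F [-2.5 -0.2  6.6] gap 0.671 gf 44.1 j6 -0.34
t 14.17 p [ 0.4572 -0.0086  0.0043] F [-0.3  0.8 -0.1] gap 1.003 gf 0.0 j6 -0.34
t 16.36 p [ 0.33   -0.      0.1996] F [-0.4 -0.2 -0.6] gap 0.998 gf 0.0 j6 -1.99
```

View pics/t3.png

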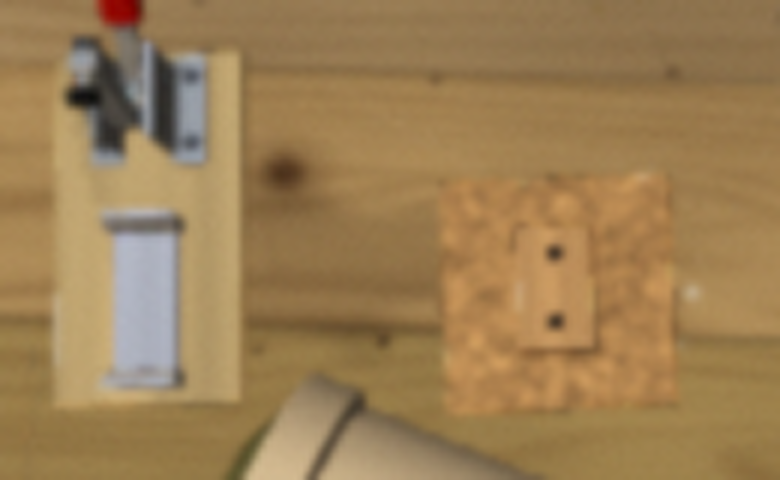

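The block lies flat on the mat, centre at about (555,287). The saddle's wall top outer edges are at rows 213 and 387, columns 103–182. I'll compare the block's measured position with the known tool position to get the camera bias.

Run:
```python
from h import *
P=lambda c,z: ray("top",(np.array(c)+.5)/6-.5+[205,190],z)[:2].round(4)
print("block",P((555,286.7),.038), "ends",P((553,225),.038),P((557,347.5),.038),"cf tcp .4575 -.0087")
a,b=P((142.5,213),.04),P((142.5,387),.04); print("saddle",a,b,(a+b)/2, "floor mid y",P((147,300),.018))
for y in(sy+np.pi/2,sy-np.pi/2): 
  print(y,[kinematics.ik(p,down(y)) for p in([.4575,-.0087,.1],[*sad,.05])])
```

```text
block [ 0.4577 -0.0088] ends [ 0.4864 -0.0068] [ 0.4295 -0.0108] cf tcp .4575 -.0087
saddle [0.4864 0.1847] [0.4059 0.1795] [0.44615 0.1821 ] floor mid y [0.4477 0.1846]
1.6318963267948965 [array([-2.75994942e-01,  3.26631370e-01,  1.86081936e+00, -4.44089210e-16,
        9.54141928e-01, -1.90789127e+00]), array([ 1.46439170e-01,  4.56878538e-01,  1.82828859e+00, -4.44089210e-16,
        8.56425522e-01, -1.48545716e+00])]
-1.5096963267948966 [array([-2.75994942e-01,  3.26631370e-01,  1.86081936e+00, -4.44089210e-16,
        9.54141928e-01,  1.23370138e+00]), array([ 1.46439170e-01,  4.56878538e-01,  1.82828859e+00, -4.44089210e-16,
        8.56425522e-01,  1.65613550e+00])]
```

Run:
```python
from h import *
b=np.array([.4577,-.0088]); q=down(sy+np.pi/2); s=np.array([.4463,.1832])
env.reach([*b,.1],q); env.movel([*b,.05],.15)
print(env.movel([*b,.008],.08,guard=10)); st()
env.close_gripper(40); st()
env.movel([*b,.1],.15); st()
env.movel([*s,.1],.15,frame=None)
env.movel([*s,.05],.12); st()
print(env.movel([*s,.0212],.03,guard=5)); st()
snap("scene","s3.png",(200,140,330,240),6)
```

```text
False
t 18.26 p [ 0.458  -0.0089  0.0084] F [1.4 0.2 0.2] gap 1.003 gf 0.0 j6 -1.91
t 18.77 p [ 0.458  -0.0089  0.0083] F [-0.5 -0.3  4.2] gap 0.416 gf 40.5 j6 -1.91
t 19.54 p [ 0.4571 -0.0087  0.0991] F [ 0.2 -0.5 -1.1] gap 0.414 gf 39.9 j6 -1.91
t 21.54 p [0.4467 0.1831 0.0504] F [-0.4 -0.4 -0.9] gap 0.416 gf 39.9 j6 -1.49
True
t 22.41 p [0.446  0.1832 0.0223] F [-1.  -0.5  6. ] gap 0.409 gf 40.6 j6 -1.49
```

View pics/s3.png

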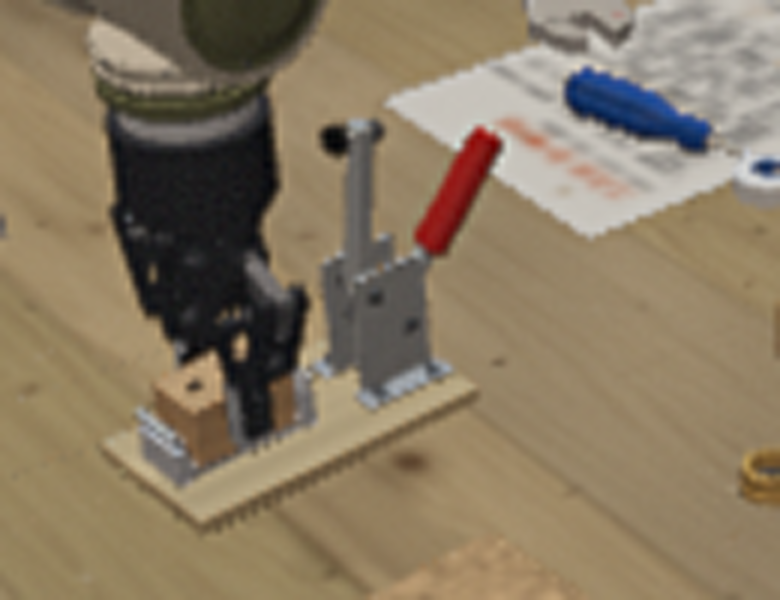

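The block is down on the saddle floor between the end walls: contact came at z 22.3 mm, which is exactly what was expected. I'll let go, then check the handle's predicted tip against the picture (crop t1c, about (88,35)).

```bash
cat >> h.py <<'E'
S0=np.array([.4463,.1832])
def hp(e,r,off=.0065): # point on handle: world
    x=.102+r*np.cos(e)-off*np.sin(e); z=.041+r*np.sin(e)+off*np.cos(e)
    return np.array([*loc(S0,sy,x),z])
def tcp(e,r=.075,w=.011,cl=0):
    x=.102+r*np.cos(e); xc=x+(w if e>0 else -w) 
    # upper face: points pivot+s*(cos,sin)+.0065*(-sin,cos)
    s=(xc-.102+.0065*np.sin(e))/np.cos(e); z=.041+s*np.sin(e)+.0065*np.cos(e)
    return np.array([*loc(S0,sy,x),z+cl])
E
python3 - <<'E'
from h import *
env.release(); env.hold(.4); st()
p=monitor.sense()["position"]; env.movel([p[0],p[1],.2],.2); st()
c=lambda P:((proj("top",P)-[200,165]+.5)*4-.5).round(0)
print(c(hp(.85,.105)),c(hp(.85,.105,-.0065)),c(hp(.85,.055)))
q=down(sy+np.pi/2)
for e in(.85,.4,0,-.15): print(e,tcp(e).round(4),kinematics.ik(tcp(e),q) is not None)
snap("top","t4.png",(205,160,285,270),5)
E
```

```text
t 23.41 p [0.4456 0.1831 0.0219] F [ 0.6 -0.8 -0.2] gap 0.995 gf 0.0 j6 -1.49
t 24.45 p [0.4451 0.183  0.199 ] F [-0.1  0.1 -0.3] gap 0.998 gf 0.0 j6 -1.49
[88. 39.] [91. 28.] [100.  98.]
0.85 [0.5975 0.1925 0.1197] True
0.4 [0.6171 0.1936 0.0819] True
0 [0.623  0.194  0.0475] True
-0.15 [0.6221 0.194  0.038 ] True
```

Run:
```python
from h import *
p0=tcp(.85,cl=.05); p0[2]=max(p0[2],.2)
env.movel(p0,.2); env.close_gripper(20); st()
env.movel(tcp(.85,cl=.008),.15); st()
for e in np.r_[np.arange(.7,-.06,-.15),-.08,-.12,-.16]:
    g=env.movel(tcp(e),.08,guard=30); print(round(e,2),g,end=" "); st()
    if g: break
env.hold(.2); st()
p=monitor.sense()["position"]; env.movel([p[0],p[1],.2],.15)
env.movel([.5,-.02,.22],.25); st()
snap("top","t5.png",(205,160,285,270),5); snap("scene","s5.png",(200,140,330,240),6)
```

```text
t 26.18 p [0.5975 0.1924 0.2   ] F [ 0.6  0.2 -0.2] gap 0.0 gf 0.0 j6 -1.51
t 26.81 p [0.598  0.1925 0.1286] F [ 0.9 -0.1  0.5] gap -0.002 gf 0.0 j6 -1.51
0.7 False t 27.23 p [0.6053 0.1929 0.1065] F [-0.4  0.1 -0.1] gap -0.001 gf 0.0 j6 -1.51
0.55 False t 27.56 p [0.6118 0.1933 0.0938] F [-0.6  0.4  0.3] gap -0.004 gf 0.0 j6 -1.51
0.4 False t 27.88 p [0.6169 0.1936 0.0812] F [-0.   0.3 -0.5] gap 0.002 gf 0.0 j6 -1.51
0.25 False t 28.19 p [0.6204 0.1938 0.0683] F [-0.8 -0.1  0.3] gap -0.002 gf 0.0 j6 -1.51
0.1 False t 28.51 p [0.6223 0.1939 0.0554] F [ 0.   0.4 -0.4] gap -0.0 gf 0.0 j6 -1.51
-0.05 False t 28.81 p [0.6225 0.194  0.0436] F [-0.1 -0.3 -0.1] gap -0.002 gf 0.0 j6 -1.51
-0.08 False t 29.06 p [0.6227 0.194  0.0424] F [ 0.3 -0.4 -0. ] gap -0.003 gf 0.0 j6 -1.51
-0.12 False t 29.31 p [0.6223 0.194  0.0397] F [ 0.6  0.2 -0.6] gap 0.001 gf 0.0 j6 -1.51
-0.16 False t 29.56 p [0.6224 0.194  0.0379] F [ 0.5 -0.2  3.5] gap -0.001 gf 1.8 j6 -1.51
t 29.76 p [0.6224 0.194  0.0378] F [1.5 0.5 3.8] gap 0.001 gf 2.4 j6 -1.51
t 32.13 p [ 0.5003 -0.0193  0.2198] F [-0.4 -0.1  0.7] gap 0.003 gf 0.0 j6 -1.91
```

View pics/s5.png

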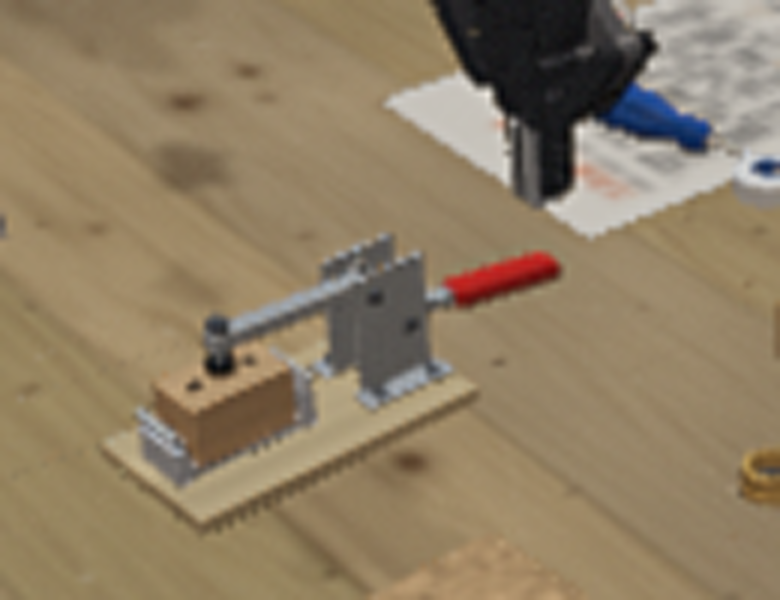

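View pics/t5.png

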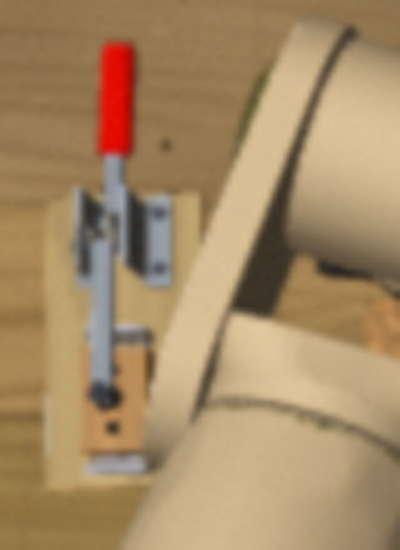

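The clamp arm is down with its pad on the block and the handle near level, but I felt only 3.8 N. I'll press again, guarded, onto the stop to be sure it's over centre.

Run:
```python
from h import *
c=lambda P:((proj("scene",P)-[200,140]+.5)*6-.5).round(0)
for e in(0,-.07,-.14): print(e,c(hp(e,.105,0)))
P=tcp(-.14,r=.083)
env.movel([P[0],P[1],.2],.25); env.movel([P[0],P[1],.055],.15)
print(env.movel([P[0],P[1],.022],.02,guard=18)); st()
env.movel([P[0],P[1],.2],.15); env.movel([.5,-.02,.22],.25); st()
snap("scene","s6.png",(200,140,330,240),6); snap("top","t6.png",(200,150,395,270),4)
```

```text
0 [555. 240.]
-0.07 [556. 252.]
-0.14 [555. 265.]
True
t 35.52 p [0.6302 0.1945 0.0366] F [-2.8 -1.1  7.7] gap 0.003 gf 3.7 j6 -1.51
t 37.92 p [ 0.5003 -0.0193  0.2198] F [ 0.8 -0.2 -0.3] gap -0.001 gf 0.0 j6 -1.9
```

View pics/s6.png

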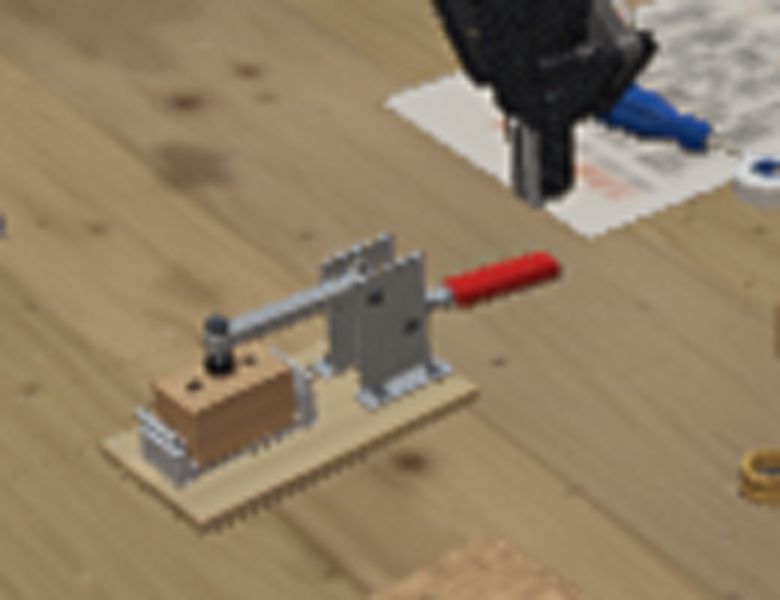

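The guard tripped hard at z 36.6 mm, which is the stop. The grip end is at (556,265), matching the -0.14 rad prediction of (555,265), so the handle is over centre. The pad is on the block and the arm is clear.

```bash
python3 -c "
from h import *
print(job.hand_in())"
```

```text
the job is handed in; nothing more can be done
None
```

I've handed the job in: the block is clamped flat in the saddle with the handle on its stop past centre, the lid looked fully open after the press, and I felt no contact with the bystanders; no verdict was returned.

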